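# Latch the detergent-tablet tub airtight

## Task

Shut the tablet tub so that its tablets stay dry: lower the open lid onto its rubber seal, hook the latch's wire loop over the lip of the keeper on the lid's front so that its cross bar lies down in the groove, then let go of it and push the lever down, without pinching it, until it snaps over and lies fully home, pulling the lid tight. Feel your way and force nothing: press only gently on the lid and the lever, do not jam the wire against the keeper, do not shove the tub along the counter, and leave the things round it where they are.

Things in the scene. Friction and masses are not known exactly. Their poses are not given: they have to be found in the camera images.
- tub: Loose white plastic tub of laundry tablets, about 4 kg, 180 mm deep (x) x 230 wide (y) x 128 high to its rim, 146 with the lid shut. Origin: centre of its underside, z up. Its front faces its own -x: rim and lid end at x = -90 mm; in the middle of the front (y = 0) sits the steel latch: lever on a pivot, wire loop (bail) on the lever, and on the lid a small hooked keeper.
- lid (a joint): Lid angle (rad). Hinge axis along tub y at tub x = +90, z = 130 mm; 0 = shut, positive = front raised. Stiff hinge (0.5 N m): it stays where put. From 0.026 down it squeezes the rubber seal, 13 N per mm at the front edge; unlatched it rests at 0.02 to 0.04, latched between -0.019 and 0.018, as the keeper is set.
- lid_front (a point): Middle of the lid's upper front edge, 180 mm from the hinge axis and, shut, 16 mm above it. Lid's axes: x to the rear, y along the edge, z out of the lid's top. The lid's top is flat, but for a panel 2.5 mm higher that leaves a 15 mm border, and two low ribs at y = +-75 mm.
- groove (a point): Where the bar's axis lies once hooked, as drawn: 20 mm in front of the lid's face, 6 mm below its top; lid's axes. The keeper's groove is open upward, 6.5 mm wide (x), 22 long (y), between a shank from the lid (top 3.5 mm above this axis) and a 3 mm thick lip in front (4.5 mm above to 6.5 below). It was set by hand: up to 6.5 mm nearer or farther, 2.5 mm higher or lower than drawn. Not measured: feel for it.
- latch_pivot (a point): Centre of the lever's pivot pin (along tub y), tub's axes: 18 mm in front of the rim's front face, 92 mm above the tub's underside.
- lever (a joint): Lever angle (rad): 0 = shut, pointing straight down; positive swings its end outward and up (1.57 = level, pointing away from the tub; stop at 2.45). It stays where left (0.05 N m of friction). With the bail hooked it meets load from about 1.0 to 1.5, needs 4 to 14 N at its end about 0.7, snaps over centre at about 0.1 and stops at 0.
- lever_end (a point): On the middle of the lever's outer face, 50 mm along from the pivot and, shut, 8 mm in front of it. The lever is a steel strip 26 mm wide, 3 mm thick; just beyond this point its end flares outward for 11 mm, to 15 mm in front of the pivot and 62 mm along.
- bail (a joint): Angle of the wire bail on the lever (rad). With the lever shut its pivot lies 4 mm nearer the tub and 14 mm below the lever's pivot; it turns with the lever. 0 = as latched; positive tips the bar away from the tub. The bail leans outward from vertical by (0.097 - lever + bail). It stays where left (0.02 N m of friction).
- bail_bar (a point): Centre of the bail's cross bar (along y), 62 mm from the bail's pivot. The bail is a loop of 5 mm wire: two side wires, 40 mm over their outsides, 30 clear between them; the lever swings between them. Pinched across both side wires next to the bar it can be moved up, down, in and out freely, and takes the lever along.
- grease_pot: Round cream pot with lid, 90 mm wide, 32 high, right of the tub's front. Origin: centre of its underside. Leave it alone.
- dosing_cup: Small translucent cup, 58 mm wide and high, left of the tub's front. Origin: centre of its underside. Leave it alone.

How it is judged:
By the outcome, as a careful person would: the job done as asked, in the order asked, and still so for the second after the job is handed in, with the robot touching nothing.
It also fails if it takes over 72 s, if anything falls off the work surface, if the arm or the gripper's body presses on something with over 40 N, if the wrist force passes 120 N, or if a joint passes its speed limit or range.

## Robot

A 6-joint arm with a two-finger parallel gripper is mounted at the origin on a cart in front of the work surface, level with it; the furniture and walls round the work are solid. World frame = base frame: x ahead of the robot, y to its left, z up, the work surface at z = 0. Lengths are in m, angles in degrees, forces in N, time in s.
With the tool pointing down it reaches from about 0.4 to 0.825 m from the base axis. Payload 7 kg.
Tool frame: the origin (TCP) lies on the centre line of the jaws, within the pads' length; the fingertips stand 19 mm ahead of it and the grasp point (between the pads) is the TCP; z points along the fingers, y is the line along which they close (so a half turn about z gives the same grasp; the last joint's range is limited). The gripper opens to 88 mm and grips with 3 to 60 N. Pads are 19 mm wide; open, the fingers measure 130 mm over their backs; the gripper's body (78 mm by 193 mm) begins 47 mm behind the grasp point.
Start: joints at [16.507, 20.546, 0.682, 0, -70.136, -16.507], TCP at [0.675, -0, 0.246] pointing down, gripper open.
Joint ranges: [-176.03, 176.03], [-82.01, 121.73], [-58.28, 71.71], [-173.87, 95.51], [-174.79, -0.11], [-173.66, 173.66]. Speed limits (degrees/s): [136.94, 136.94, 172.46, 180, 180, 180].

## Interface

Orientations are given as [roll, pitch, yaw] about the fixed x, y, z axes, in that order (R = Rz(yaw) Ry(pitch) Rx(roll)).
In Python, from plant import get_state, capture, close_job gives the robot as it stands.
- The arm moves only by the tool apply_moves, never from a script. Its argument "targets" is a list of rows, each a list of 7 numbers: the opening, from 0 (shut) to 1 (fully open), then the shift along the tool's x, y, z normalised to -1 to 1, where 1 is 1000 mm, then the turn, a rotation vector about the tool's x, y, z normalised to -1 to 1, where 1 is 90 degrees. In form: [[claw, tx, ty, tz, ax, ay, az], ...]. A call has 1 to 20 rows; each row shifts and turns the commanded pose from where the row before left it, along the tool's axes as they then stand; what a row does not reach is not made up. A row lasts 1/12 s, in which the tool goes at most 41.7 mm and 7.16 degrees, less where a joint would pass 70% of its speed; a pose out of reach is approached as far as the arm can. A call with a number of a shift or a turn outside -1 to 1 is refused whole. A call with a gripper value outside its range is refused whole. The fingers move at their own pace and stop on an object; "newtons" is the grip in N (left out, the last holds). Time passes only in rows, so rows that do not move let the fingers close. It gives the time, the measured TCP pose, the force, the opening and the grip force at its end, in the units of the state.
- get_state(): the state, without advancing time (a new reading comes with each control period).
- capture(name): name is "scene" or "side" or "wrist"; returns a dict with "frame" (480x640x3 uint8, red, green, blue), "range_z" (480x640 float32, m along the optical axis (not along the pixel's ray), 0 where there is no reading), "camera_matrix" (3x3 intrinsics, pixels), "T" (4x4, takes a point from camera to world coordinates). Camera axes: x right, y down, z forward; pixel columns grow to the right and rows downward; lengths in m; the calibration is good to about 2 mm. A picture is of the moment at which its call begins.
- close_job(): hands the job in; it is judged then, once.
The state is a dict: "time_s": time; "joints": joint angles; "qd": joint speeds; "joint_torque": joint torques, N m; "tcp_pos": TCP position; "eef_rot": TCP orientation; "contact_force": force on the tool from outside, world axes, zero at the start; "moment": the same for the moment, N m; "gripper_width": finger opening in m; "gripper_force": force on a finger pad.
Only numpy, scipy, OpenCV 4.12 (cv2) and the standard library are available. Lean on these libraries where they do the work, as an engineer would, in place of code of your own. Each camera call takes 0.05 s, during which the arm holds its last target. There are 200 camera calls.

## Working session

There is one attempt and no reset: what is moved stays moved. The work goes in short steps, Python scripts to look and compute and a tool call to move; the robot and the scene stay as the last step left them, time stands still between calls to the robot, and variables do not carry over. Pictures are saved under pics/ and viewed, at most 10 in all, crops included, and the job is handed in when it is done.

Besides the shell and the picture viewer there is one more tool, called as name(argument=value, ...), one argument or row to a line, values as JSON. apply_moves: Moves the arm, as the interface text tells. Scaled input: -1 to 1 covers 1000 mm each way for a shift and 90 degrees each way for a turn. Its arguments: {"type":"object","properties":{"targets":{"type":"array","items":{"type":"array","items":{"type":"number"}}},"newtons":{"type":"number"}},"required":["targets"]}

```bash
ls; mkdir -p pics; cat > h.py <<'E'
import numpy as np, cv2
from plant import get_state, capture, close_job
def grab(n):
    c=capture(n); cv2.imwrite(f'pics/{n}_tmp.png',c['frame'][:,:,::-1]); np.savez(f'{n}.npz',**c); return c
def cloud(c):
    z=c['range_z']; K=c['camera_matrix']; v,u=np.mgrid[:480,:640]
    P=np.stack([(u-K[0,2])/K[0,0]*z,(v-K[1,2])/K[1,1]*z,z],-1)
    return P@c['T'][:3,:3].T+c['T'][:3,3]
E
python3 - <<'E'
from h import *
a=[grab(n) for n in('scene','side','wrist')]
for n,c in zip(('scene','side','wrist'),a): print(n,c['T'].round(3).tolist(),c['camera_matrix'][0,0])
cv2.imwrite('pics/a1.png',a[0]['frame'][:,:,::-1]);cv2.imwrite('pics/a2.png',a[1]['frame'][:,:,::-1])
print(get_state())
E
```

```text
pics
scene [[-0.77, -0.403, 0.495, -0.086], [-0.638, 0.482, -0.601, 0.957], [0.003, -0.778, -0.628, 0.832], [0.0, 0.0, 0.0, 1.0]] 573.9039251288162
side [[0.977, -0.056, 0.205, 0.242], [-0.212, -0.338, 0.917, -0.608], [0.018, -0.94, -0.342, 0.472], [0.0, 0.0, 0.0, 1.0]] 608.1509232223367
wrist [[-1.0, -0.0, -0.001, 0.675], [-0.001, 0.967, 0.254, -0.067], [0.001, 0.254, -0.967, 0.384], [0.0, 0.0, 0.0, 1.0]] 340.7665724031158
{'time_s': 0.15, 'joints': array([ 1.65070497e+01,  2.05821982e+01,  6.46760158e-01, -1.46826403e-02,
       -7.01353736e+01, -1.65067071e+01]), 'qd': array([-0.09390566, -0.12981576,  0.22819425, -0.00519312, -0.08833707,
       -0.04079512]), 'joint_torque': array([ 1.39394037e-04, -5.83274567e+01,  2.93289685e+01,  7.00122759e+00,
        8.75052094e-03, -9.76538854e-05]), 'tcp_pos': array([ 6.74664379e-01, -1.96422240e-05,  2.44842685e-01]), 'eef_rot': array([ 1.79928184e+02, -6.88576154e-03, -9.00046507e+01]), 'contact_force': array([-0.47218314,  0.2182606 , -0.40732665]), 'moment': array([-0.01248095,  0.01274793, -0.01662928]), 'gripper_force': 0.0, 'gripper_width': 0.08748085250994354}
```

View pics/a1.png

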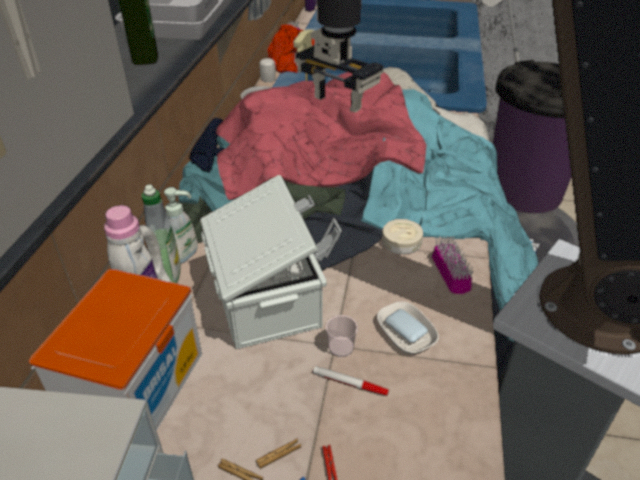

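View pics/a2.png

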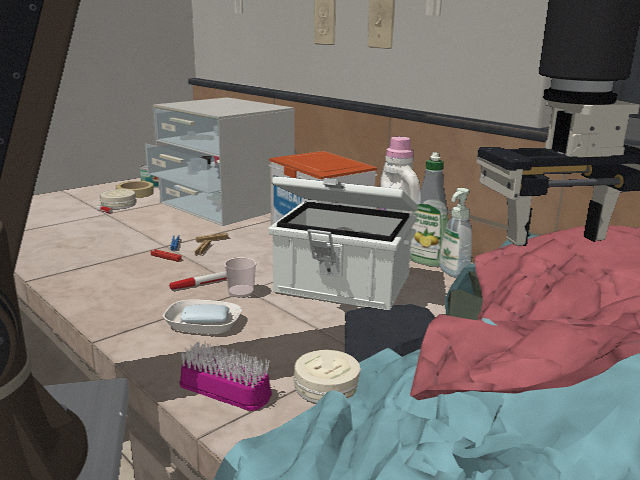

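Scene view: the tub is around (265,270) with its lid half open and the latch at (328,238). Side view: tub front at (335,260), latch at (323,248), keeper at (333,183). The cup is at (240,275) and the pot at (327,375). Next I measure the point clouds.

```bash
python3 - <<'E'
from h import *
S=dict(np.load('side.npz'));A=dict(np.load('scene.npz'))
P=cloud(S);Q=cloud(A)
img=S['frame'][:,:,::-1]
cv2.imwrite('pics/b1.png',cv2.resize(img[160:320,250:440],None,fx=4,fy=3.7,interpolation=cv2.INTER_CUBIC)[:600,:800])
def pr(P,l):
    for u,v in l: print((u,v),P[v,u].round(3))
print('side');pr(P,[(276,292),(388,303),(274,232),(406,205),(385,240),(300,265),(350,280),(240,262),(327,365),(333,183),(278,182),(414,188),(345,186)])
print('scene');pr(Q,[(272,183),(207,228),(317,244),(230,290),(260,230),(238,340),(318,325),(324,282),(230,305),(270,320),(342,325),(402,230)])
# tub front plane fit in side view
reg=P[255:295,285:380].reshape(-1,3); reg=reg[(reg[:,2]>0.02)&(reg[:,2]<0.07)]
m=np.median(reg,0)
for _ in range(5):
    u,s,vt=np.linalg.svd(reg-reg.mean(0),full_matrices=False);n=vt[2];d=(reg-reg.mean(0))@n;reg=reg[abs(d)<max(2*d.std(),.0015)]
print('front n',n,reg.mean(0),len(reg))
reg=Q[215:260,225:290].reshape(-1,3);
for _ in range(5):
    u,s,vt=np.linalg.svd(reg-reg.mean(0),full_matrices=False);n=vt[2];d=(reg-reg.mean(0))@n;reg=reg[abs(d)<max(2*d.std(),.0015)]
print('lid n',n,reg.mean(0),len(reg))
E
```

```text
side
(276, 292) [ 0.396  0.397 -0.001]
(388, 303) [0.571 0.281 0.017]
(274, 232) [0.391 0.384 0.12 ]
(406, 205) [0.622 0.36  0.166]
(385, 240) [0.564 0.295 0.127]
(300, 265) [0.433 0.363 0.063]
(350, 280) [0.512 0.317 0.049]
(240, 262) [0.335 0.435 0.047]
(327, 365) [0.417 0.084 0.032]
(333, 183) [0.478 0.319 0.221]
(278, 182) [0.4   0.397 0.206]
(414, 188) [0.697 0.516 0.152]
(345, 186) [0.503 0.338 0.211]
scene
(272, 183) [0.578 0.318 0.213]
(207, 228) [0.637 0.441 0.148]
(317, 244) [0.476 0.306 0.108]
(230, 290) [0.475 0.53  0.152]
(260, 230) [0.515 0.416 0.19 ]
(238, 340) [0.473 0.531 0.028]
(318, 325) [0.393 0.401 0.014]
(324, 282) [0.384 0.395 0.127]
(230, 305) [0.47  0.539 0.126]
(270, 320) [0.441 0.478 0.059]
(342, 325) [0.347 0.386 0.033]
(402, 230) [0.419 0.082 0.034]
front n [-0.52253237 -0.85257766 -0.00844087] [0.4827504  0.33520003 0.04398843] 1910
lid n [0.20697948 0.33588671 0.91887954] [0.51266856 0.42844057 0.18502495] 2550
```

View pics/b1.png

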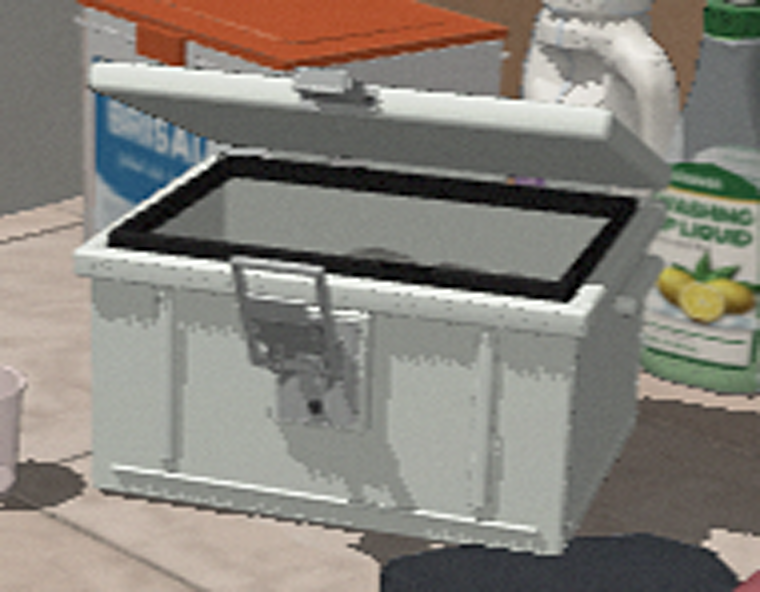

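```bash
cat >> h.py <<'E'
def frame(o,yaw):
    c,s=np.cos(yaw),np.sin(yaw); T=np.eye(4);T[:2,:2]=[[c,-s],[s,c]];T[:2,3]=o; return T
E
python3 - <<'E'
from h import *
S=dict(np.load('side.npz'));A=dict(np.load('scene.npz'))
yaw=np.arctan2(.85258,.52253)
c=np.array([.5,.4]); T=frame(c,yaw); Ti=np.linalg.inv(T)
out={}
for n,C in(('side',S),('scene',A)):
    P=cloud(C).reshape(-1,3); q=P@Ti[:3,:3].T+Ti[:3,3]
    q=q[(abs(q[:,0])<.2)&(abs(q[:,1])<.2)&(q[:,2]>.005)&(q[:,2]<.28)]; out[n]=q
    r=q[(q[:,2]>.118)&(q[:,2]<.132)]
    print(n,'rim x pct',np.percentile(r[:,0],[1,3,5,10,20,30,50]).round(4),'y',np.percentile(r[:,1],[0.5,1,2,5,95,98,99,99.5]).round(4))
    h=np.histogram(r[:,0],np.arange(-.15,.2,.004)); print([(round(a,3),int(b)) for a,b in zip(h[1],h[0]) if b>3])
    # lid top by height>0.15
    l=q[(q[:,2]>.19)&(q[:,1]>-.13)&(q[:,1]<.13)&(q[:,0]<0.05)]
    print('lid hi',np.percentile(l[:,0],[1,5,20]).round(4),np.percentile(l[:,1],[1,2,5,95,98,99]).round(4),l[:,2].max())
    # latch points: in front of rim
    m=q[(q[:,0]<-.068)&(abs(q[:,1])<.07)&(q[:,2]>.03)]
    for z in np.arange(.05,.235,.006):
        k=m[(m[:,2]>=z)&(m[:,2]<z+.006)]
        if len(k): print(round(z,3),len(k),'x',np.percentile(k[:,0],[2,25,50]).round(4),'y',k[:,1].min().round(3),k[:,1].max().round(3))
E
```

```text
side rim x pct [-0.1262 -0.1174 -0.0732 -0.0711 -0.0692 -0.0659 -0.0145] y [-0.1965 -0.1921 -0.1717 -0.1484  0.0821  0.0926  0.0941  0.0953]
[(np.float64(-0.13), 29), (np.float64(-0.126), 27), (np.float64(-0.122), 25), (np.float64(-0.118), 33), (np.float64(-0.114), 5), (np.float64(-0.078), 7), (np.float64(-0.074), 319), (np.float64(-0.07), 408), (np.float64(-0.066), 103), (np.float64(-0.062), 172), (np.float64(-0.058), 168), (np.float64(-0.054), 17), (np.float64(-0.05), 11), (np.float64(-0.046), 13), (np.float64(-0.042), 13), (np.float64(-0.038), 10), (np.float64(-0.034), 13), (np.float64(-0.03), 14), (np.float64(-0.026), 13), (np.float64(-0.022), 17), (np.float64(-0.018), 9), (np.float64(-0.014), 17), (np.float64(-0.01), 13), (np.float64(-0.006), 12), (np.float64(-0.002), 15), (np.float64(0.002), 13), (np.float64(0.006), 15), (np.float64(0.01), 15), (np.float64(0.014), 12), (np.float64(0.018), 16), (np.float64(0.022), 14), (np.float64(0.026), 14), (np.float64(0.03), 16), (np.float64(0.034), 16), (np.float64(0.038), 10), (np.float64(0.042), 15), (np.float64(0.046), 17), (np.float64(0
[... 4001 characters left out ...]
004 -0.0963] y -0.031 0.004
0.11 62 x [-0.111  -0.1063 -0.1035] y -0.038 0.002
0.116 68 x [-0.1164 -0.1124 -0.1106] y -0.037 0.002
0.122 60 x [-0.1242 -0.1186 -0.1159] y -0.036 0.067
0.128 55 x [-0.1265 -0.1233 -0.1173] y -0.036 0.066
0.134 36 x [-0.1307 -0.1278 -0.1258] y -0.037 0.003
0.14 21 x [-0.1298 -0.126  -0.1238] y -0.037 0.005
0.146 13 x [-0.1277 -0.1262 -0.1256] y -0.038 0.003
0.152 38 x [-0.1317 -0.1305 -0.1286] y -0.038 0.004
0.158 7 x [-0.1299 -0.1291 -0.1283] y -0.029 0.002
0.212 5 x [-0.0761 -0.072  -0.0697] y -0.01 -0.007
0.218 46 x [-0.0813 -0.0779 -0.0753] y -0.032 -0.005
0.224 22 x [-0.0805 -0.0783 -0.0773] y -0.027 -0.006
0.23 1 x [-0.0776 -0.0776 -0.0776] y -0.013 -0.013
```

apply_moves(
  targets=[
    [0,-0.0313,0.014,-0.0025,0,0,0],
    [0,-0.0313,0.014,-0.0025,0,0,0],
    [0,-0.0313,0.014,-0.0025,0,0,0],
    [0,-0.0313,0.014,-0.0025,0,0,0],
    [0,-0.0313,0.014,-0.0025,0,0,0],
    [0,-0.0313,0.014,-0.0025,0,0,0],
    [0,-0.0313,0.014,-0.0025,0,0,0],
    [0,-0.0313,0.014,-0.0025,0,0,0],
    [0,-0.0313,0.014,-0.0025,0,0,0],
    [0,-0.0313,0.014,-0.0025,0,0,0],
    [0,-0.0313,0.014,-0.0025,0,0,0],
    [0,-0.0313,0.014,-0.0025,0,0,0],
    [0,0,0,0,0,0,0.0583],
    [0,0,0,0,0,0,0.0583],
    [0,0,0,0,0,0,0.0583],
    [0,0,0,0,0,0,0.0583],
    [0,0,0,0,0,0,0.0583],
    [0,0,0,0,0,0,0.0583],
    [0,0,0,0,0,0,0],
  ],
)

```text
time_s: 1.73
tcp_pos: [0.5068, 0.3755, 0.2752]
eef_rot: [180.0, -0.0, -121.7]
contact_force: [-0.2, 0.1, 0.3]
gripper_width: 0.0007
gripper_force: 0.0
```

```bash
cat >> h.py <<'E'
from scipy.spatial.transform import Rotation as Ro
TUB=frame([.5253,.4068],np.arctan2(.85258,.52253))
def tubpose():
    s=get_state(); R=Ro.from_euler('xyz',s['eef_rot'],degrees=True).as_matrix()
    p=TUB[:3,:3].T@(s['tcp_pos']-TUB[:3,3]); Rt=TUB[:3,:3].T@R
    F=TUB[:3,:3].T@s['contact_force']
    return s,p,Rt,F
def go(p,tilt):
    """shift in tool axes (m) to tub-frame TCP p, and turn to tilt deg (0=down, + = fingers point to tub); tool x outward"""
    s,q,R,F=tubpose(); t=np.radians(tilt)
    z=np.array([np.sin(t),0,-np.cos(t)]); y=np.array([0,1.,0])*np.sign(R[1,1]); x=np.cross(y,z)
    G=np.stack([x,y,z],1)
    print('tcp',(q*1e3).round(1),'F',F.round(1),'w',round(s['gripper_width'],4),round(s['gripper_force'],1),'t',round(s['time_s'],2))
    print('shift(before turn)',(R.T@(np.array(p)-q)).round(4),'shift(after turn)',(G.T@(np.array(p)-q)).round(4),'turn',(Ro.from_matrix(R.T@G).as_rotvec(degrees=True)/90).round(4))
E
python3 - <<'E'
from h import *
go([-.036,0,.223],0); print(tubpose()[2].round(3))
E
```

```text
tcp [-36.3  -0.6 275.2] F [0.  0.2 0.3] w 0.0007 0.0 t 1.73
shift(before turn) [-0.0004  0.0005  0.0522] shift(after turn) [-0.0003  0.0006  0.0522] turn [ 0.0002 -0.0004 -0.0024]
[[-1.     0.004 -0.001]
 [ 0.004  1.     0.   ]
 [ 0.001  0.    -1.   ]]
```

apply_moves(
  targets=[
    [0,0,0,0.015,0,0,0],
    [0,0,0,0.015,0,0,0],
    [0,0,0,0.012,0,0,0],
    [0,0,0,0.005,0,0,0],
    [0,0,0,0.005,0,0,0],
    [0,0,0,0.005,0,0,0],
    [0,0,0,0.005,0,0,0],
    [0,0,0,0.005,0,0,0],
    [0,0,0,0.005,0,0,0],
    [0,0,0,0.005,0,0,0],
    [0,0,0,0.005,0,0,0],
  ],
)

```text
time_s: 2.65
tcp_pos: [0.5069, 0.3755, 0.1932]
eef_rot: [180.0, 0.0, -121.5]
contact_force: [-0.2, -1.8, 1.4]
gripper_width: 0.0001
gripper_force: 0.7
```

apply_moves(
  targets=[
    [0,0,0,0.004,0,0,0],
    [0,0,0,0.004,0,0,0],
    [0,0,0,0.004,0,0,0],
    [0,0,0,0.003,0,0,0],
    [0,0,0,0,0,0,0],
  ],
)

```text
time_s: 3.07
tcp_pos: [0.5068, 0.3755, 0.1777]
eef_rot: [180.0, -0.0, -121.5]
contact_force: [-0.8, 0.4, 1.0]
gripper_width: 0.0007
gripper_force: 0.0
```

```bash
python3 - <<'E'
from h import *
c=grab('side'); P=cloud(c)@TUB[:3,:3]-TUB[:3,3]@TUB[:3,:3]
P=P.reshape(-1,3)
m=P[(P[:,0]<-.095)&(P[:,0]>-.16)&(abs(P[:,1])<.03)&(P[:,2]>.13)&(P[:,2]<.25)]
m=m[m[:,2].argsort()];print(len(m))
l=P[(P[:,0]<-.07)&(P[:,0]>-.1)&(abs(P[:,1])<.1)&(abs(P[:,1])>.025)&(P[:,2]>.132)&(P[:,2]<.2)]
print('lid front', np.percentile(l[:,2],[2,50,90,98]).round(4),np.percentile(l[:,0],[2,10,50]).round(4))
go([-.036,0,.17],0)
E
```

```text
358
lid front [0.1326 0.1526 0.1582 0.1596] [-0.0908 -0.0894 -0.0858]
tcp [-36.2  -0.6 178.1] F [0.  0.  0.5] w 0.0001 0.0 t 3.12
shift(before turn) [-0.0002  0.0006  0.0081] shift(after turn) [-0.0002  0.0006  0.0081] turn [ 0.0001 -0.0003  0.0002]
```

apply_moves(
  targets=[
    [0,0,0,0.002,0,0,0],
    [0,0,0,0.002,0,0,0],
    [0,0,0,0.002,0,0,0],
    [0,0,0,0.001,0,0,0],
  ],
)

```text
time_s: 3.45
tcp_pos: [0.5069, 0.3755, 0.1713]
eef_rot: [180.0, -0.0, -121.5]
contact_force: [0.0, -1.1, 1.2]
gripper_width: 0.0004
gripper_force: 0.6
```

apply_moves(
  targets=[
    [0,0,0,0.001,0,0,0],
  ],
)

```text
time_s: 3.53
tcp_pos: [0.5069, 0.3754, 0.1707]
eef_rot: [-180.0, -0.0, -121.5]
contact_force: [-3.7, -2.4, 8.1]
gripper_width: 0.0003
gripper_force: 4.2
```

apply_moves(
  targets=[
    [0,0,0,0.001,0,0,0],
  ],
)

```text
time_s: 3.62
tcp_pos: [0.5069, 0.3754, 0.1704]
eef_rot: [-180.0, -0.0, -121.5]
contact_force: [-5.3, -4.5, 13.4]
gripper_width: 0.0004
gripper_force: 6.5
```

apply_moves(
  targets=[
    [0,0,0,-0.005,0,0,0],
    [0,0,0,-0.02,0,0,0],
    [0,0,0,-0.035,0,0,0],
    [0.75,0.03,0,-0.015,0,0,0],
    [0.75,0.03,0,0,0,0,0],
    [0.75,0.03,0,0,0,0,0],
    [0.75,0.023,0,0,0,0,0],
    [0.75,0,0,0,0,0,0],
    [0.75,0,0,0,0,0,0],
    [0.75,0,0,0,0,0,0],
  ],
)

```text
time_s: 4.45
tcp_pos: [0.4483, 0.2797, 0.2451]
eef_rot: [-180.0, 0.1, -121.5]
contact_force: [-0.4, -0.2, 0.6]
gripper_width: 0.0415
gripper_force: 0.0
```

```bash
python3 - <<'E'
from h import *
go([-.149,0,.24],0)
a=grab('side');b=grab('wrist')
for n,c in (('side',a),('wrist',b)):
    P=cloud(c)@TUB[:3,:3]-TUB[:3,3]@TUB[:3,:3];P=P.reshape(-1,3)
    l=P[(P[:,0]<.06)&(P[:,0]>-.085)&(abs(P[:,1])<.1)&(P[:,2]>.13)&(P[:,2]<.18)]
    A=np.c_[l[:,0],np.ones(len(l))]; k=np.polyfit(l[:,0],l[:,2],1) if len(l)>50 else 0; print(n,len(l),'lid slope',k)
    m=P[(P[:,0]<-.088)&(P[:,0]>-.165)&(abs(P[:,1])<.03)&(P[:,2]>.132)&(P[:,2]<.175)]
    for x in np.arange(-.164,-.088,.003):
        q=m[(m[:,0]>=x)&(m[:,0]<x+.003)]
        if len(q): print(round(x*1e3),len(q),'z',np.percentile(q[:,2]*1e3,[5,50,95]).round(1),'y',(q[:,1].min()*1e3).round(),(q[:,1].max()*1e3).round())
cv2.imwrite('pics/w1.png',b['frame'][:,:,::-1])
i=a['frame'][:,:,::-1]; cv2.imwrite('pics/s2.png',cv2.resize(i[180:300,270:400],None,fx=5,fy=5,interpolation=cv2.INTER_CUBIC))
E
```

```text
tcp [-148.6   -0.8  245.1] F [-0.4  0.2  0.6] w 0.0415 0.0 t 4.45
shift(before turn) [0.0004 0.0008 0.0051] shift(after turn) [0.0004 0.0008 0.0051] turn [-0.0001  0.0009  0.0002]
side 2799 lid slope [0.00933145 0.14994165]
-155 3 z [155.1 155.3 155.6] y -11.0 -1.0
-152 67 z [135.1 152.7 155.8] y -19.0 19.0
-149 69 z [132.7 144.6 155.5] y -19.0 20.0
-146 30 z [133.  140.9 149.4] y -19.0 20.0
-143 15 z [133.1 137.8 144.2] y -20.0 20.0
-140 5 z [132.9 136.7 139.7] y -19.0 21.0
-125 5 z [147.4 149.  152. ] y -11.0 8.0
-122 27 z [146.1 148.5 150.9] y -11.0 10.0
-119 15 z [146.5 149.3 151. ] y -10.0 11.0
-116 2 z [142.5 142.8 143. ] y -10.0 -9.0
-113 14 z [142.3 149.9 150.5] y -11.0 8.0
-110 12 z [142.9 149.1 150.6] y -10.0 11.0
-107 11 z [141.5 149.8 150.4] y -11.0 10.0
-104 10 z [143.5 149.6 150.6] y -10.0 5.0
-101 7 z [149.  149.7 149.9] y -9.0 10.0
-98 15 z [141.9 149.5 150.3] y -13.0 10.0
-95 18 z [137.9 148.6 150.2] y -17.0 27.0
-92 70 z [137.3 144.3 150.1] y -29.0 30.0
-89 38 z [136.8 144.9 149. ] y -27.0 30.0
wrist 3311 lid slope [0.11597539 0.15895711]
-152 32 z [153.4 153.8 154.8] y -17.0 19.0
-149 400 z [137.6 154.6 156.3] y -19.0 21.0
-146 128 z [137.3 154.8 156. ] y -19.0 21.0
-143 15 z [144.2 146.6 149. ] y -18.0 19.0
-140 18 z [135.7 140.5 144.6] y -18.0 21.0
-137 17 z [132.6 134.7 138.6] y -18.0 19.0
-122 90 z [142.4 146.9 150.9] y -9.0 11.0
-119 142 z [142.3 150.5 152. ] y -10.0 12.0
-116 27 z [143.6 144.2 145.7] y -9.0 12.0
-113 111 z [143.2 144.4 145.7] y -9.0 12.0
-110 93 z [143.4 146.3 149. ] y -9.0 12.0
```

View pics/w1.png

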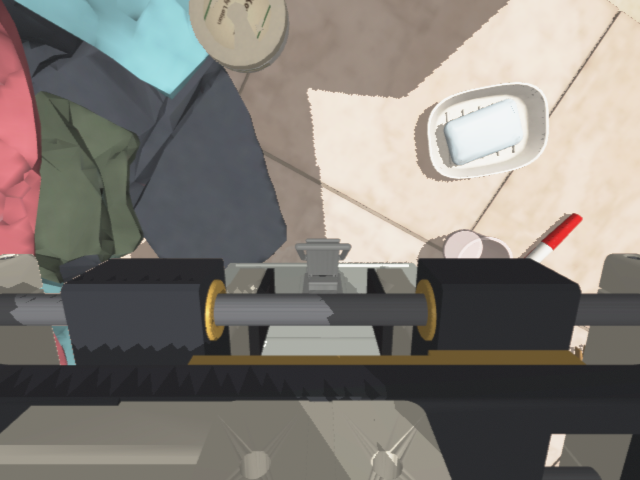

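View pics/s2.png

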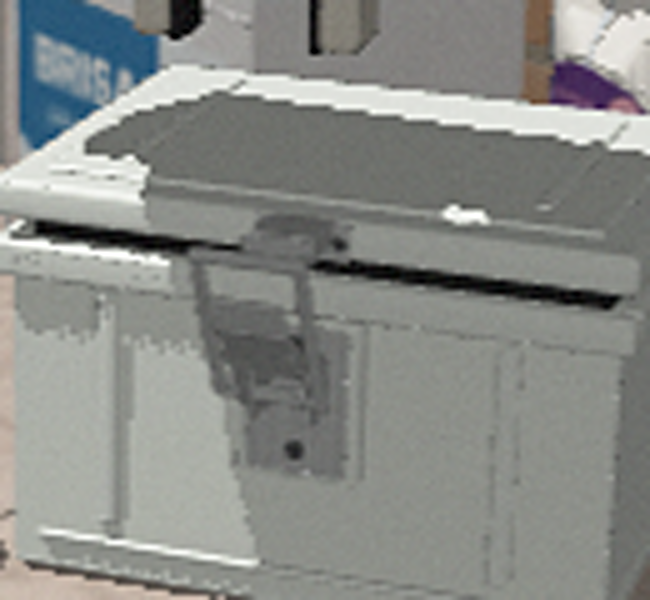

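Wrist view: the bar is at (322,242), with the keeper just behind it at (322,262). Side crop: the lid is resting almost shut, with the bail standing in front of the keeper (250,255). The range data puts the groove at tub x≈-114.5 and z≈147, and the bar at x≈-148 and z≈154. Next I pinch the bail.

apply_moves(
  targets=[
    [0.75,0,0.0015,0.02,0,0,0],
    [0.75,0,0,0.02,0,0,0],
    [0.75,0,0,0.02,0,0,0],
    [0.75,0,0,0.014,0,0,0],
    [0.75,0,0,0.007,0,0,0],
    [0.3,0,0,0,0,0,0],
    [0.3,0,0,0,0,0,0],
    [0.3,0,0,0,0,0,0],
    [0.3,0,0,0,0,0,0],
    [0.3,0,0,0,0,0,0],
    [0.3,0,0,0,0,0,0],
  ],
  newtons=8,
)

```text
time_s: 5.47
tcp_pos: [0.4469, 0.2803, 0.1643]
eef_rot: [-180.0, 0.1, -121.5]
contact_force: [-0.8, 0.3, 0.6]
gripper_width: 0.0388
gripper_force: 8.0
```

```bash
python3 - <<'E'
from h import *
go([-.149,0,.164],0)
E
```

```text
tcp [-148.8    0.7  164.3] F [-0.1  0.8  0.6] w 0.0388 8.0 t 5.47
shift(before turn) [ 0.0002 -0.0007  0.0003] shift(after turn) [ 0.0002 -0.0007  0.0003] turn [-0.0001  0.0008  0.0003]
```

apply_moves(
  targets=[
    [0.3,-0.002,0,-0.002,0,0,0],
    [0.3,-0.004,0,-0.001,0,0,0],
    [0.3,-0.004,0,-0.001,0,0,0],
    [0.3,-0.004,0,0,0,0,0],
    [0.3,-0.004,0,0,0,0,0],
    [0.3,0,0,0,0,0,0],
  ],
)

```text
time_s: 5.97
tcp_pos: [0.4568, 0.2964, 0.1682]
eef_rot: [-180.0, 0.1, -121.5]
contact_force: [-1.7, -0.2, 4.3]
gripper_width: 0.0392
gripper_force: 8.0
```

apply_moves(
  targets=[
    [0.3,-0.004,0,0,0,0,0],
    [0.3,-0.004,0,0,0,0,0],
    [0.3,-0.004,0,0,0,0,0],
    [0.3,-0.004,0,0,0,0,0],
    [0.3,0,0,0,0,0,0],
  ],
)

```text
time_s: 6.38
tcp_pos: [0.4649, 0.3097, 0.1672]
eef_rot: [-180.0, -0.0, -121.5]
contact_force: [-0.4, -0.8, 2.2]
gripper_width: 0.0394
gripper_force: 8.0
```

```bash
python3 - <<'E'
from h import *
go([-.115,0,.164],0)
a=grab('side');b=grab('wrist')
for n,c in (('side',a),('wrist',b)):
    P=cloud(c)@TUB[:3,:3]-TUB[:3,3]@TUB[:3,:3];P=P.reshape(-1,3)
    m=P[(P[:,0]<-.1)&(P[:,0]>-.165)&(abs(P[:,1])<.016)&(P[:,2]>.125)&(P[:,2]<.175)]
    for x in np.arange(-.164,-.098,.003):
        q=m[(m[:,0]>=x)&(m[:,0]<x+.003)]
        if len(q): print(n,round(x*1e3),len(q),'z',np.percentile(q[:,2]*1e3,[5,50,95]).round(1))
i=a['frame'][:,:,::-1]; j=b['frame'][200:320,240:400,::-1]
cv2.imwrite('pics/c3.png',np.vstack([cv2.resize(i[190:270,290:370],(600,300),interpolation=cv2.INTER_CUBIC),cv2.resize(j,(600,300),interpolation=cv2.INTER_CUBIC)]))
E
```

```text
tcp [-114.4    0.8  167.2] F [-0.9 -0.1  2.2] w 0.0394 8.0 t 6.38
shift(before turn) [ 0.0006 -0.0008  0.0032] shift(after turn) [ 0.0006 -0.0008  0.0032] turn [-0.     -0.0001  0.0003]
side -158 2 z [136.3 136.4 136.6]
side -155 33 z [130.3 133.7 135.7]
side -152 42 z [126.2 129.  133.9]
side -149 9 z [125.6 126.6 132.7]
side -125 10 z [142.2 146.7 150.8]
side -122 56 z [134.6 145.8 151. ]
side -119 48 z [136.5 150.  160. ]
side -116 46 z [149.7 157.5 160.4]
side -113 17 z [141.9 150.1 159.3]
side -110 13 z [143.  149.  150.5]
side -107 9 z [142.5 149.8 150.6]
side -104 11 z [141.9 149.6 150.5]
side -101 4 z [149.8 150.  150.2]
wrist -155 68 z [132.8 134.  135.3]
wrist -152 275 z [133.4 134.7 136. ]
wrist -149 172 z [128.4 130.7 133. ]
wrist -146 109 z [125.1 126.2 127.8]
wrist -143 2 z [125.  125.1 125.3]
wrist -122 202 z [142.2 146.2 151.3]
wrist -119 386 z [131.3 150.3 151.9]
wrist -116 136 z [138.2 144.9 155. ]
wrist -113 229 z [143.1 144.2 145.4]
wrist -110 96 z [143.2 144.6 145.9]
```

View pics/c3.png

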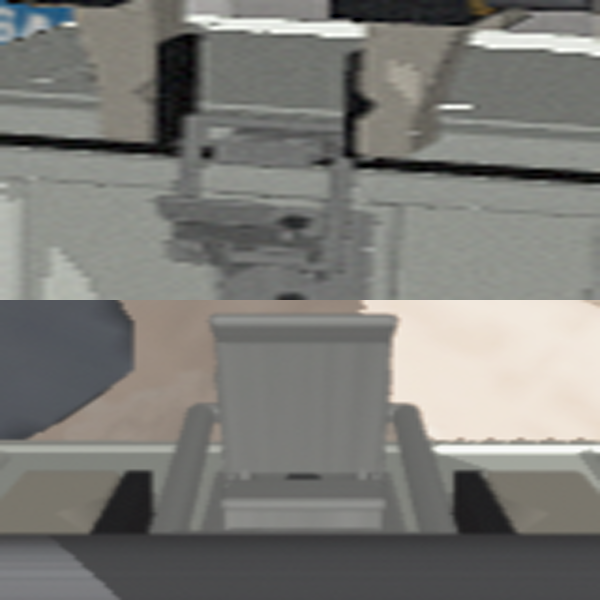

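Top half: the bar (265,130) hangs over the keeper, held by the pads. Bottom half (wrist view): the lever and bail wires, with the keeper lip at (300,515). I check the groove's edges more finely before lowering.

```bash
python3 - <<'E'
from h import *
for n in('wrist','side'):
    c=dict(np.load(n+'.npz'));P=cloud(c)@TUB[:3,:3]-TUB[:3,3]@TUB[:3,:3];P=P.reshape(-1,3)
    m=P[(P[:,0]<-.1)&(P[:,0]>-.128)&(abs(P[:,1]-.001)<.009)&(P[:,2]>.125)&(P[:,2]<.175)]
    for x in np.arange(-.127,-.1,.001):
        q=m[(m[:,0]>=x)&(m[:,0]<x+.001)]
        if len(q): print(n,round(x*1e3),len(q),'z',np.percentile(q[:,2]*1e3,[5,50,95]).round(1))
E
```

```text
wrist -120 179 z [142.2 146.2 151.3]
wrist -119 164 z [142.7 149.7 151.9]
wrist -118 65 z [150.3 151.2 152.2]
wrist -117 26 z [150.  150.8 151.3]
wrist -115 1 z [145.8 145.8 145.8]
wrist -114 46 z [143.6 144.2 145. ]
wrist -113 66 z [143.5 144.2 145.2]
wrist -112 64 z [143.1 144.2 145.1]
wrist -111 62 z [143.3 144.4 146.5]
wrist -110 79 z [143.5 144.6 145.9]
side -124 3 z [142.8 145.5 149.7]
side -123 5 z [144.8 147.9 149. ]
side -122 10 z [142.  142.8 147.4]
side -121 14 z [142.8 145.6 151.4]
side -120 19 z [140.7 147.6 150.7]
side -119 11 z [140.4 147.4 154.5]
side -118 10 z [143.1 153.6 160. ]
side -117 6 z [145.8 158.3 159.8]
side -116 6 z [150.1 157.7 159.8]
side -115 9 z [155.9 159.  160.5]
side -114 5 z [151.  156.9 159.2]
side -113 1 z [157.8 157.8 157.8]
side -112 3 z [150.2 150.5 158.2]
side -111 7 z [148.8 150.1 150.6]
side -110 2 z [149.  149.5 150. ]
side -109 3 z [149.2 150.4 150.5]
side -108 1 z [150.4 150.4 150.4]
side -107 3 z [150.3 150.5 150.7]
side -106 1 z [149.8 149.8 149.8]
side -105 1 z [149.7 149.7 149.7]
side -104 1 z [150. 150. 150.]
side -103 4 z [149.5 149.9 150.5]
side -102 1 z [150.3 150.3 150.3]
side -101 4 z [149.8 150.  150.2]
```

apply_moves(
  targets=[
    [0.3,-0.0005,0,0.001,0,0,0],
    [0.3,0,0,0.001,0,0,0],
    [0.3,0,0,0.001,0,0,0],
    [0.3,0,0,0,0,0,0],
  ],
)

```text
time_s: 6.82
tcp_pos: [0.4646, 0.3093, 0.1645]
eef_rot: [180.0, -0.0, -121.5]
contact_force: [-0.0, 1.4, 3.3]
gripper_width: 0.0392
gripper_force: 8.0
```

apply_moves(
  targets=[
    [0.3,0,0,0.001,0,0,0],
    [0.3,0,0,0,0,0,0],
  ],
)

```text
time_s: 6.98
tcp_pos: [0.4646, 0.3093, 0.1635]
eef_rot: [180.0, -0.0, -121.5]
contact_force: [-1.5, 1.0, 2.7]
gripper_width: 0.0392
gripper_force: 8.0
```

apply_moves(
  targets=[
    [0.3,0,0,0.001,0,0,0],
    [0.3,0,0,0,0,0,0],
  ],
)

```text
time_s: 7.15
tcp_pos: [0.4647, 0.3093, 0.1624]
eef_rot: [180.0, -0.0, -121.5]
contact_force: [-0.1, 0.7, 4.0]
gripper_width: 0.0395
gripper_force: 8.0
```

```bash
python3 - <<'E'
from h import *
go([-.1145,0.0008,.159],0)
a=grab('side')
P=cloud(a)@TUB[:3,:3]-TUB[:3,3]@TUB[:3,:3];P=P.reshape(-1,3)
m=P[(P[:,0]<-.105)&(P[:,0]>-.128)&(abs(P[:,1]-.001)<.014)&(P[:,2]>.125)&(P[:,2]<.175)]
for x in np.arange(-.127,-.105,.001):
        q=m[(m[:,0]>=x)&(m[:,0]<x+.001)]
        if len(q): print(round(x*1e3),len(q),'z',np.percentile(q[:,2]*1e3,[5,50,95]).round(1))
E
```

```text
tcp [-114.8    0.8  162.4] F [0.5 0.5 4. ] w 0.0395 8.0 t 7.15
shift(before turn) [-0.0003  0.      0.0034] shift(after turn) [-0.0003  0.      0.0034] turn [ 0.     -0.0001  0.0002]
-124 1 z [145.7 145.7 145.7]
-123 5 z [143.  146.5 148.8]
-122 17 z [142.7 146.2 150.3]
-121 21 z [141.5 145.1 150.6]
-120 16 z [140.9 147.3 151.8]
-119 18 z [142.5 147.8 154.8]
-118 8 z [143.8 149.7 154.6]
-117 17 z [141.3 153.2 155.3]
-116 19 z [151.  152.2 154.6]
-115 11 z [145.8 153.3 155.4]
-114 3 z [143.8 154.6 155. ]
-113 1 z [154.4 154.4 154.4]
-112 3 z [144.2 149.1 149.1]
-111 3 z [147.6 154.3 154.4]
-110 3 z [141.8 144.5 148. ]
-109 1 z [147.9 147.9 147.9]
-107 3 z [142.3 143.9 145.5]
```

apply_moves(
  targets=[
    [0.3,-0.0005,0,0.001,0,0,0],
    [0.3,0,0,0,0,0,0],
  ],
)

```text
time_s: 7.37
tcp_pos: [0.465, 0.3099, 0.1614]
eef_rot: [180.0, -0.0, -121.5]
contact_force: [-0.2, 0.0, 4.5]
gripper_width: 0.0392
gripper_force: 8.0
```

apply_moves(
  targets=[
    [0.3,0,0,0.001,0,0,0],
    [0.3,0,0,0,0,0,0],
  ],
)

```text
time_s: 7.53
tcp_pos: [0.4649, 0.3097, 0.1605]
eef_rot: [180.0, -0.0, -121.5]
contact_force: [-0.7, -0.8, 3.2]
gripper_width: 0.0391
gripper_force: 8.0
```

apply_moves(
  targets=[
    [0.3,0,0,0.001,0,0,0],
    [0.3,0,0,0,0,0,0],
  ],
)

```text
time_s: 7.7
tcp_pos: [0.4648, 0.3096, 0.1594]
eef_rot: [180.0, -0.0, -121.5]
contact_force: [-0.8, -1.1, 4.3]
gripper_width: 0.0395
gripper_force: 8.0
```

apply_moves(
  targets=[
    [0.3,0,0,0.001,0,0,0],
    [0.3,0,0,0,0,0,0],
  ],
)

```text
time_s: 7.87
tcp_pos: [0.4648, 0.3096, 0.1584]
eef_rot: [180.0, -0.0, -121.5]
contact_force: [-1.2, -1.4, 4.6]
gripper_width: 0.0396
gripper_force: 8.0
```

apply_moves(
  targets=[
    [0.3,0,0,0.001,0,0,0],
    [0.3,0,0,0,0,0,0],
  ],
)

```text
time_s: 8.03
tcp_pos: [0.4648, 0.3096, 0.1574]
eef_rot: [180.0, -0.0, -121.5]
contact_force: [-1.4, -1.0, 4.4]
gripper_width: 0.0392
gripper_force: 8.0
```

apply_moves(
  targets=[
    [0.3,0,0,0.001,0,0,0],
    [0.3,0,0,0,0,0,0],
  ],
)

```text
time_s: 8.2
tcp_pos: [0.4649, 0.3096, 0.1565]
eef_rot: [180.0, -0.0, -121.5]
contact_force: [-1.1, -2.2, 4.6]
gripper_width: 0.0392
gripper_force: 8.0
```

apply_moves(
  targets=[
    [0.3,0,0,0.001,0,0,0],
    [0.3,0,0,0,0,0,0],
  ],
)

```text
time_s: 8.37
tcp_pos: [0.4649, 0.3096, 0.1559]
eef_rot: [-180.0, -0.0, -121.5]
contact_force: [-2.3, -2.7, 6.8]
gripper_width: 0.0393
gripper_force: 8.0
```

```bash
python3 - <<'E'
from h import *
go([-.1145,0.0008,.159],0)
a=grab('side')
P=cloud(a)@TUB[:3,:3]-TUB[:3,3]@TUB[:3,:3];P=P.reshape(-1,3)
m=P[(P[:,0]<-.105)&(P[:,0]>-.128)&(abs(P[:,1]-.001)<.014)&(P[:,2]>.125)&(P[:,2]<.175)]
for x in np.arange(-.127,-.105,.001):
        q=m[(m[:,0]>=x)&(m[:,0]<x+.001)]
        if len(q): print(round(x*1e3),len(q),'z',np.percentile(q[:,2]*1e3,[5,50,95]).round(1))
E
```

```text
tcp [-114.4    0.7  155.9] F [-3.5  0.5  6.8] w 0.0393 8.0 t 8.37
shift(before turn) [ 0.0001  0.0001 -0.0031] shift(after turn) [ 0.0001  0.0001 -0.0031] turn [-0.0001 -0.0002  0.0003]
-124 3 z [144.7 147.3 150.8]
-123 8 z [142.4 146.9 151.4]
-122 11 z [142.  145.1 151.2]
-121 17 z [140.7 147.3 149.7]
-120 22 z [140.3 146.2 150.2]
-119 19 z [140.8 145.2 150.6]
-118 6 z [142.3 145.8 149.6]
-117 4 z [140.8 146.5 149.8]
-116 4 z [145.1 147.1 148.8]
-115 2 z [146.9 147.6 148.3]
-114 2 z [141.5 145.2 148.9]
-113 3 z [143.1 148.9 149.2]
-112 1 z [150.9 150.9 150.9]
-111 2 z [150.1 150.1 150.2]
-110 7 z [148.4 149.5 150.6]
-109 5 z [147.9 148.9 150.1]
-108 1 z [148.5 148.5 148.5]
-107 3 z [147.5 148.  149.4]
-106 4 z [148.8 149.7 150.1]
```

apply_moves(
  targets=[
    [0.7,0,0,0,0,0,0],
    [0.7,0,0,0,0,0,0],
    [0.7,0,0,0,0,0,0],
    [0.7,0,0,0,0,0,0],
    [0.7,0,0,-0.01,0,0,0],
    [0.7,0,0,-0.02,0,0,0],
    [0.7,0.01,0,-0.03,0,0,0],
    [0,0.03,0,-0.03,0,0,0],
    [0,0.035,0,0,0,0,0],
    [0,0.035,0,0,0,0,0],
    [0,0,0,0,0,0,0],
  ],
)

```text
time_s: 9.33
tcp_pos: [0.4049, 0.2125, 0.2463]
eef_rot: [179.9, 0.1, -121.6]
contact_force: [-1.4, -0.4, -2.3]
gripper_width: 0.0401
gripper_force: 0.0
```

```bash
python3 - <<'E'
from h import *
a=grab('side');b=grab('wrist');s=grab('scene')
go([-.2,0.0008,.159],45)
for n,c in (('side',a),('wrist',b),('scene',s)):
    P=cloud(c)@TUB[:3,:3]-TUB[:3,3]@TUB[:3,:3];P=P.reshape(-1,3)
    m=P[(P[:,0]<-.096)&(P[:,0]>-.2)&(abs(P[:,1]-.001)<.012)&(P[:,2]>.06)&(P[:,2]<.17)]
    for x in np.arange(-.18,-.105,.004):
        q=m[(m[:,0]>=x)&(m[:,0]<x+.004)]
        if len(q): print(n,round(x*1e3),len(q),'z',np.percentile(q[:,2]*1e3,[5,50,95]).round(1))
i=a['frame'][:,:,::-1]; j=b['frame'][:,:,::-1]
cv2.imwrite('pics/d3.png',np.vstack([cv2.resize(i[190:280,290:380],(600,300),interpolation=cv2.INTER_CUBIC),cv2.resize(j[120:420,150:550],(600,300),interpolation=cv2.INTER_CUBIC)]))
E
```

```text
tcp [-223.5    0.6  246.2] F [ 0.4 -0.4  0.7] w 0.0283 0.0 t 9.48
shift(before turn) [-0.0233  0.0003  0.0872] shift(after turn) [0.045  0.0002 0.0782] turn [-2.000e-04 -4.986e-01  3.000e-04]
side -176 2 z [90.9 91.  91. ]
side -172 24 z [87.  88.8 90. ]
side -168 7 z [88.6 89.1 89.6]
side -164 5 z [87.8 88.  88.9]
side -160 14 z [86.7 87.6 88.8]
side -156 23 z [86.7 88.5 90.4]
side -152 24 z [87.1 89.5 90.9]
side -148 17 z [89.3 90.3 91.4]
side -144 20 z [89.4 91.1 92.3]
side -140 20 z [90.7 92.1 93.2]
side -136 26 z [91.6 93.  94.9]
side -132 19 z [93.1 94.  96. ]
side -128 20 z [93.5 95.2 97.1]
side -124 64 z [ 94.9 143.1 150.6]
side -120 61 z [ 96.  144.1 150.6]
side -116 25 z [ 96.2  97.8 150.6]
side -112 25 z [ 97.4 147.7 150.1]
side -108 16 z [100.8 149.2 150.6]
wrist -172 52 z [87.2 88.8 90.7]
wrist -168 97 z [88.4 89.6 90.6]
wrist -164 86 z [87.4 88.4 89.7]
wrist -160 50 z [86.9 88.  88.9]
wrist -128 85 z [94.  95.1 96.1]
wrist -124 115 z [94.7 95.9 97.4]
wrist -120 114 z [95.7 96.9 98.4]
wrist -116 112 z [96.8 97.9 99.1]
wrist -112 54 z [ 94.3  98.7 101.8]
wrist -108 92 z [ 93.2  94.5 101.6]
scene -172 13 z [89.3 90.9 93.1]
scene -168 18 z [88.6 91.  92.3]
scene -164 19 z [85.9 89.1 91.3]
scene -160 17 z [87.3 89.  89.9]
scene -156 12 z [87.4 89.9 91.6]
scene -152 16 z [89.6 91.4 93.3]
scene -148 17 z [89.  92.1 93.9]
scene -144 16 z [89.1 92.4 94.7]
scene -140 16 z [91.  93.5 97.1]
scene -136 15 z [91.7 95.  98.2]
scene -132 16 z [92.  96.2 97.9]
scene -128 14 z [85.6 94.8 99.3]
scene -124 5 z [ 98.2 100.6 151.2]
scene -120 39 z [ 91.  144.6 153.9]
scene -116 41 z [ 90.4 101.6 151.3]
scene -112 32 z [ 93.8 144.6 152.5]
scene -108 29 z [ 99.9 150.1 153.3]
```

View pics/d3.png

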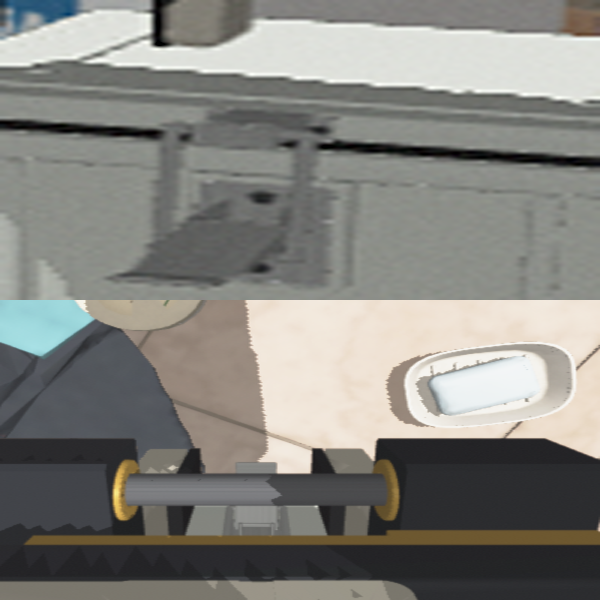

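The bar lies in the groove: in the top half it shows at (245,130) behind the lip, with the lever near level at (190,245), about 1.34 rad. Next comes the tilted push path for the lever.

```bash
cat >> h.py <<'E'
def tcp_for(th,tilt=60,off=0.0):
    t=np.radians(tilt); z=np.array([np.sin(t),-np.cos(t)]); x=np.array([-np.cos(t),-np.sin(t)])
    d=np.array([-np.sin(th),-np.cos(th)]); n=np.array([-np.cos(th),np.sin(th)])
    dif=np.pi/2-t-th; piv=np.array([-.108,.092])
    if dif<0: C=piv+.047*d+(.008+off)*n; T=C-.0095*x
    else:
        C=piv+min(.029+dif*.03,.042)*d+(.008+off)*n; T=C+.0095*x
    return T-.019*z
E
python3 - <<'E'
from h import *
print(get_state()['joints'].round(1))
p=tcp_for(1.34,off=.012); go([p[0],0.0008,p[1]],60)
q=None
for th in (1.34,1.2,1.1,1.0,.9,.8,.7,.6,.55,.5,.4,.3,.2,.1,0):
    p=tcp_for(th); print(th,(p*1e3).round(1), '' if q is None else ((p-q)*1e3).round(1), end=' ')
    if q is not None:
        t=np.radians(60);d=p-q; print('tool x,z mm',((d@[-np.cos(t),-np.sin(t)])*1e3).round(1),((d@[np.sin(t),-np.cos(t)])*1e3).round(1),end='')
    print(); q=p
c=dict(np.load('side.npz'));P=cloud(c)@TUB[:3,:3]-TUB[:3,3]@TUB[:3,:3]
for v,u in((318,203),(395,225),(275,240)): print((P[v,u]*1e3).round())
E
```

```text
[ 52.5  -0.1 -25.    0.  -65.  -84. ]
tcp [-223.5    0.6  246.2] F [ 0.4 -0.4  0.7] w 0.0283 0.0 t 9.48
shift(before turn) [-0.0532  0.0003  0.1278] shift(after turn) [0.0839 0.0002 0.1102] turn [-2.000e-04 -6.653e-01  3.000e-04]
1.34 [-167.3  106.8]  
1.2 [-166.4  100.2] [ 0.9 -6.6] tool x,z mm 5.3 4.1
1.1 [-165.2   95.5] [ 1.2 -4.6] tool x,z mm 3.4 3.3
1.0 [-163.6   91.1] [ 1.6 -4.5] tool x,z mm 3.1 3.7
0.9 [-161.5   86.8] [ 2.1 -4.3] tool x,z mm 2.7 3.9
0.8 [-159.    82.7] [ 2.5 -4.1] tool x,z mm 2.3 4.2
0.7 [-156.1   78.9] [ 2.9 -3.8] tool x,z mm 1.8 4.4
0.6 [-152.8   75.5] [ 3.3 -3.5] tool x,z mm 1.4 4.6
0.55 [-151.1   73.8] [ 1.8 -1.6] tool x,z mm 0.5 2.3
0.5 [-150.5   71. ] [ 0.6 -2.8] tool x,z mm 2.1 1.9
0.4 [-149.3   66.3] [ 1.2 -4.8] tool x,z mm 3.6 3.4
0.3 [-147.4   61.5] [ 1.9 -4.7] tool x,z mm 3.1 4.0
0.2 [-144.7   56.9] [ 2.7 -4.6] tool x,z mm 2.6 4.6
0.1 [-141.3   52.6] [ 3.4 -4.4] tool x,z mm 2.1 5.1
0 [-137.2   51.3] [ 4.1 -1.3] tool x,z mm -0.9 4.2
[-251.  158.   20.]
[-417.   34.   12.]
[-128.  152.   46.]
```

apply_moves(
  targets=[
    [0,0,0,0,0,-0.0555,0],
    [0,0,0,0,0,-0.0555,0],
    [0,0,0,0,0,-0.0555,0],
    [0,0,0,0,0,-0.0555,0],
    [0,0,0,0,0,-0.0555,0],
    [0,0,0,0,0,-0.0555,0],
    [0,0,0,0,0,-0.0555,0],
    [0,0,0,0,0,-0.0555,0],
    [0,0,0,0,0,-0.0555,0],
    [0,0,0,0,0,-0.0555,0],
    [0,0,0,0,0,-0.0555,0],
    [0,0,0,0,0,-0.0555,0],
    [0,0,0,0,0,0,0],
  ],
)

```text
time_s: 10.57
tcp_pos: [0.4019, 0.2073, 0.2341]
eef_rot: [178.4, 50.5, -122.8]
contact_force: [1.1, -1.0, -0.4]
gripper_width: 0.0006
gripper_force: 0.0
```

```bash
python3 - <<'E'
from h import *
print(get_state()['joints'].round(1))
p=tcp_for(1.34,off=.012); go([p[0],0.0008,p[1]],60)
E
```

```text
[ 18.4 -12.4 -35.2 -54.5 -38.3 -14.8]
tcp [-234.5    1.   234.1] F [-0.3 -1.4 -0.4] w 0.0006 0.0 t 10.57
shift(before turn) [ 0.0481 -0.0021  0.1233] shift(after turn) [ 0.0679 -0.0002  0.1137] turn [ 0.0058 -0.1058 -0.0098]
```

apply_moves(
  targets=[
    [0,0.0096,0,0.0246,0,0,0],
    [0,0.0096,0,0.0246,0,0,0],
    [0,0.0096,0,0.0246,0,0,0],
    [0,0.006,0,0.016,0,0,0],
    [0,0,0,0,0.003,-0.03,-0.005],
    [0,0,0,0,0.003,-0.03,-0.005],
    [0,0,0,0,0,-0.045,0],
    [0,0,0,0,0,0,0],
  ],
)

```text
time_s: 11.23
tcp_pos: [0.4224, 0.2482, 0.1474]
eef_rot: [179.5, 59.6, -121.6]
contact_force: [-1.3, -1.4, -2.4]
gripper_width: 0.0009
gripper_force: 0.0
```

```bash
python3 - <<'E'
from h import *
print(get_state()['joints'].round(1))
p=tcp_for(1.34,off=.012); go([p[0],0.0008,p[1]],60)
E
```

```text
[ -1.2   7.4 -38.5 -86.6 -48.5  36. ]
tcp [-188.9    4.8  147.4] F [-1.9  0.4 -2.4] w 0.0009 0.0 t 11.23
shift(before turn) [ 0.0154 -0.0042  0.0309] shift(after turn) [ 0.0156 -0.004   0.0309] turn [ 0.0041 -0.0048 -0.0008]
```

apply_moves(
  targets=[
    [0,0.005,-0.002,0.01,0.004,-0.005,0],
    [0,0.005,-0.002,0.011,0,0,0],
    [0,0.0055,0,0.01,0,0,0],
    [0,0,0,0,0,0,0],
  ],
)

```text
time_s: 11.57
tcp_pos: [0.4356, 0.2651, 0.1191]
eef_rot: [179.6, 59.9, -121.7]
contact_force: [-0.9, -1.1, -0.5]
gripper_width: 0.0008
gripper_force: 0.0
```

```bash
python3 - <<'E'
from h import *
print(get_state()['joints'].round(1))
p=tcp_for(1.34,off=.002); go([p[0],0.0008,p[1]],60)
E
```

```text
[ -1.7  13.7 -38.6 -92.3 -48.8  44.8]
tcp [-167.7    2.4  119.1] F [-1.5  0.2 -0.5] w 0.0008 0.0 t 11.57
shift(before turn) [ 0.009  -0.0016  0.0052] shift(after turn) [ 0.009  -0.0016  0.0051] turn [ 0.0023 -0.0016 -0.0009]
```

apply_moves(
  targets=[
    [0,0.005,-0.0015,0.0025,0.002,-0.0015,0],
    [0,0.004,0,0.0025,0,0,0],
    [0,0.003,0,0.002,0,0,0],
    [0,0.003,0,0.002,0,0,0],
    [0,0.0015,0,0.0015,0,0,0],
  ],
)

```text
time_s: 11.98
tcp_pos: [0.4378, 0.2649, 0.1021]
eef_rot: [-179.5, 60.3, -121.1]
contact_force: [-3.6, -1.8, 3.2]
gripper_width: 0.0003
gripper_force: 2.1
```

apply_moves(
  targets=[
    [0,0.0015,0,0.0018,0,0,0],
    [0,0.0015,0,0.0018,0,0,0],
    [0,0.0015,0,0.0018,0,0,0],
  ],
)

```text
time_s: 12.23
tcp_pos: [0.4387, 0.2663, 0.0953]
eef_rot: [-179.5, 60.3, -121.1]
contact_force: [-4.9, -4.4, 3.5]
gripper_width: 0.0006
gripper_force: 3.4
```

```bash
python3 - <<'E'
from h import *
p=tcp_for(1.0); go([p[0],0.0008,p[1]],60)
a=grab('side');P=cloud(a)@TUB[:3,:3]-TUB[:3,3]@TUB[:3,:3];P=P.reshape(-1,3)
m=P[(P[:,0]<-.118)&(P[:,0]>-.2)&(abs(P[:,1]-.001)<.012)&(P[:,2]>.03)&(P[:,2]<.11)]
for x in np.arange(-.18,-.115,.006):
        q=m[(m[:,0]>=x)&(m[:,0]<x+.006)]
        if len(q): print(round(x*1e3),len(q),'z',np.percentile(q[:,2]*1e3,[5,50,95]).round(1))
E
```

```text
tcp [-165.     0.4   95.3] F [-6.3  1.8  3.5] w 0.0006 3.4 t 12.23
shift(before turn) [0.003  0.0004 0.0034] shift(after turn) [0.003  0.0004 0.0034] turn [-0.002   0.0031  0.002 ]
```

apply_moves(
  targets=[
    [0,0.0016,0,0.0018,0,0,0],
    [0,0.0015,0,0.0018,0,0,0],
    [0,0.0014,0,0.002,0,0,0],
    [0,0.0013,0,0.002,0,0,0],
  ],
)

```text
time_s: 12.62
tcp_pos: [0.4406, 0.2694, 0.0865]
eef_rot: [-179.5, 60.3, -121.2]
contact_force: [-6.5, -3.8, 4.8]
gripper_width: 0.0002
gripper_force: 4.1
```

apply_moves(
  targets=[
    [0,0.0012,0,0.0021,0,0,0],
    [0,0.0011,0,0.0021,0,0,0],
  ],
)

```text
time_s: 12.78
tcp_pos: [0.4418, 0.2715, 0.0823]
eef_rot: [-179.5, 60.3, -121.2]
contact_force: [-5.8, -5.3, 4.7]
gripper_width: 0.0007
gripper_force: 4.1
```

```bash
python3 - <<'E'
from h import *
p=tcp_for(.7); go([p[0],0.0008,p[1]],60)
a=grab('side')
i=a['frame'][:,:,::-1]; j=cv2.resize(i[170:320,250:440],(760,600),interpolation=cv2.INTER_CUBIC)
cv2.imwrite('pics/e1.png',j)
E
```

```text
tcp [-159.     0.5   82.3] F [-7.5  2.2  4.7] w 0.0007 4.1 t 12.78
shift(before turn) [0.0015 0.0003 0.0042] shift(after turn) [0.0015 0.0003 0.0042] turn [-0.0019  0.0029  0.0018]
```

View pics/e1.png

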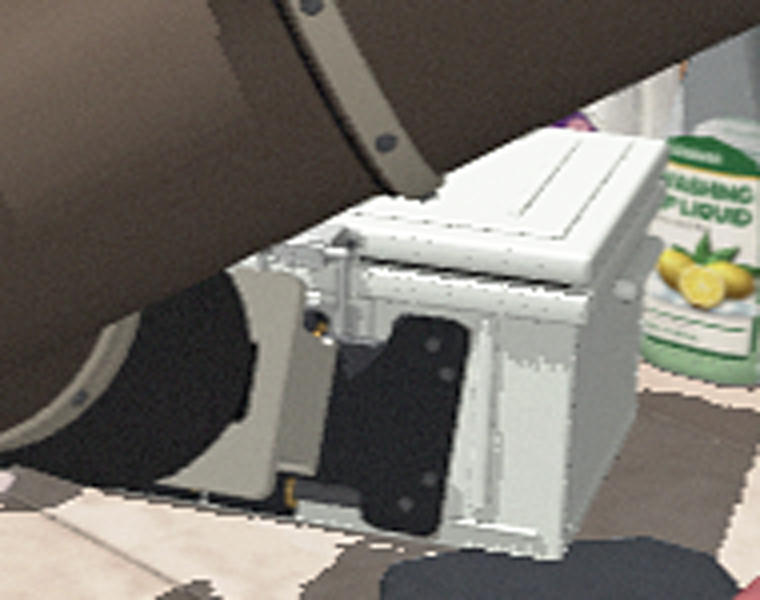

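The arm hides the lever, but the bail stays upright in the keeper at (330,265). The force is modest, so I continue.

apply_moves(
  targets=[
    [0,0.001,0,0.0022,0,0,0],
    [0,0.0009,0,0.0022,0,0,0],
  ],
)

```text
time_s: 13.0
tcp_pos: [0.4433, 0.2739, 0.0785]
eef_rot: [-179.5, 60.3, -121.2]
contact_force: [-6.5, -4.6, 4.3]
gripper_width: 0.0003
gripper_force: 4.0
```

apply_moves(
  targets=[
    [0,0.0008,0,0.0023,0,0,0],
    [0,0.0007,0,0.0023,0,0,0],
  ],
)

```text
time_s: 13.17
tcp_pos: [0.445, 0.2767, 0.0748]
eef_rot: [-179.6, 60.2, -121.2]
contact_force: [-5.9, -4.0, 3.2]
gripper_width: 0.0003
gripper_force: 3.7
```

apply_moves(
  targets=[
    [0,0.0008,0,0.0022,0,0,0],
    [0,0.0014,0,0.0019,0,0,0],
  ],
)

```text
time_s: 13.33
tcp_pos: [0.4467, 0.2793, 0.0716]
eef_rot: [-179.6, 60.4, -121.2]
contact_force: [-5.9, -1.7, 6.5]
gripper_width: 0.0006
gripper_force: 3.5
```

```bash
python3 - <<'E'
from h import *
for th in(.5,.4): p=tcp_for(th); go([p[0],0.0008,p[1]],60)
E
```

```text
tcp [-149.8    0.4   71.6] F [-4.5  4.1  6.5] w 0.0006 3.5 t 13.33
shift(before turn) [ 0.0008  0.0004 -0.0003] shift(after turn) [ 0.0008  0.0004 -0.0003] turn [-0.0018  0.0039  0.0018]
tcp [-149.8    0.4   71.6] F [-4.5  4.1  6.5] w 0.0006 3.5 t 13.33
shift(before turn) [0.0044 0.0004 0.0031] shift(after turn) [0.0044 0.0004 0.0031] turn [-0.0018  0.0039  0.0018]
```

apply_moves(
  targets=[
    [0,0.001,0,0.002,0,0,0],
    [0,0.001,0,0.002,0,0,0],
  ],
)

```text
time_s: 13.5
tcp_pos: [0.4485, 0.2815, 0.0683]
eef_rot: [-179.5, 60.4, -121.1]
contact_force: [-3.4, -1.9, 7.3]
gripper_width: 0.0006
gripper_force: 3.2
```

apply_moves(
  targets=[
    [0,0.001,0,0.002,0,0,0],
    [0,0.001,0,0.002,0,0,0],
  ],
)

```text
time_s: 13.67
tcp_pos: [0.4503, 0.2833, 0.0644]
eef_rot: [-179.4, 60.4, -121.1]
contact_force: [-1.7, -1.7, 4.8]
gripper_width: 0.0007
gripper_force: 2.2
```

apply_moves(
  targets=[
    [0,0.0008,0,0.002,0,0,0],
    [0,0.0008,0,0.002,0,0,0],
  ],
)

```text
time_s: 13.83
tcp_pos: [0.4521, 0.2854, 0.0607]
eef_rot: [-179.4, 60.3, -121.1]
contact_force: [-1.5, -0.8, 2.2]
gripper_width: 0.0006
gripper_force: 1.2
```

```bash
python3 - <<'E'
from h import *
for th in(.3,.2,0): p=tcp_for(th); go([p[0],0.0008,p[1]],60)
E
```

```text
tcp [-141.8   -1.1   60.7] F [-1.5  0.9  2.2] w 0.0006 1.2 t 13.83
shift(before turn) [ 0.002   0.0018 -0.0053] shift(after turn) [ 0.0021  0.0019 -0.0053] turn [-0.0031  0.0038  0.0022]
tcp [-141.8   -1.1   60.7] F [-1.5  0.9  2.2] w 0.0006 1.2 t 13.83
shift(before turn) [ 0.0047  0.0019 -0.0007] shift(after turn) [ 0.0047  0.0019 -0.0007] turn [-0.0031  0.0038  0.0022]
tcp [-141.8   -1.1   60.7] F [-1.5  0.9  2.2] w 0.0006 1.2 t 13.83
shift(before turn) [0.0059 0.0019 0.0086] shift(after turn) [0.0058 0.0019 0.0086] turn [-0.0031  0.0038  0.0022]
```

apply_moves(
  targets=[
    [0,0.001,0,0.002,0,0,0],
    [0,0.001,0,0.002,0,0,0],
  ],
)

```text
time_s: 14.0
tcp_pos: [0.4537, 0.2875, 0.0567]
eef_rot: [-179.3, 60.3, -121.1]
contact_force: [-0.8, -0.2, 0.9]
gripper_width: 0.0008
gripper_force: 0.4
```

apply_moves(
  targets=[
    [0,0.001,0,0.0018,0,0,0],
    [0,0,0,0.0015,0,0,0],
  ],
)

```text
time_s: 14.17
tcp_pos: [0.4548, 0.2895, 0.0539]
eef_rot: [-179.4, 60.3, -121.2]
contact_force: [-0.1, 0.2, 0.3]
gripper_width: 0.0006
gripper_force: 0.0
```

apply_moves(
  targets=[
    [0,0,0,0.0015,0,0,0],
    [0,0,0,0,0,0,0],
  ],
)

```text
time_s: 14.33
tcp_pos: [0.4554, 0.2906, 0.0535]
eef_rot: [-179.4, 60.3, -121.1]
contact_force: [-1.0, -4.7, 1.6]
gripper_width: -0.0001
gripper_force: 1.7
```

```bash
python3 - <<'E'
from h import *
for th in(.1,0): p=tcp_for(th); go([p[0],0.0008,p[1]],60)
E
```

```text
tcp [-135.6   -1.1   53.5] F [-4.5 -1.6  1.6] w -0.0001 1.7 t 14.33
shift(before turn) [ 0.0036  0.0019 -0.0045] shift(after turn) [ 0.0037  0.0019 -0.0045] turn [-0.0031  0.0038  0.0021]
tcp [-135.6   -1.1   53.5] F [-4.5 -1.6  1.6] w -0.0001 1.7 t 14.33
shift(before turn) [ 0.0027  0.0019 -0.0003] shift(after turn) [ 0.0027  0.0019 -0.0003] turn [-0.0031  0.0038  0.0021]
```

apply_moves(
  targets=[
    [0,0,0,0.0008,0,0,0],
    [0,0,0,0,0,0,0],
  ],
)

```text
time_s: 14.5
tcp_pos: [0.4556, 0.2909, 0.0534]
eef_rot: [-179.3, 60.3, -121.1]
contact_force: [-2.8, -7.4, 5.5]
gripper_width: 0.0005
gripper_force: 3.7
```

apply_moves(
  targets=[
    [0,0,0,-0.01,0,0,0],
    [0,0,0,-0.025,0,0,0],
    [0,-0.02,0,-0.025,0,0,0],
    [0,-0.02,0,-0.025,0,0,0],
    [0,-0.025,0,-0.02,0,0,0],
    [0,-0.03,0,0,0,0,0],
    [0,-0.03,0,0,0,0,0],
    [0,-0.03,0,0,0,0,0],
    [0,0,0,0,0,0,0],
  ],
)

```text
time_s: 15.25
tcp_pos: [0.4492, 0.2817, 0.2479]
eef_rot: [-178.5, 60.8, -120.2]
contact_force: [0.3, 1.6, 0.5]
gripper_width: 0.0003
gripper_force: 0.0
```

```bash
python3 - <<'E'
from h import *
a=grab('side');b=grab('scene')
go([-.2,0,.2],60)
for n,c in(('side',a),('scene',b)):
    P=cloud(c)@TUB[:3,:3]-TUB[:3,3]@TUB[:3,:3];P=P.reshape(-1,3)
    m=P[(P[:,0]<-.1)&(P[:,0]>-.17)&(abs(P[:,1]-.001)<.012)&(P[:,2]>.02)&(P[:,2]<.17)]
    for z in np.arange(.02,.16,.008):
        q=m[(m[:,2]>=z)&(m[:,2]<z+.008)]
        if len(q): print(n,round(z*1e3),len(q),'x',np.percentile(q[:,0]*1e3,[5,50,95]).round(1))
    l=P[(P[:,0]<-.07)&(P[:,0]>-.1)&(abs(P[:,1])<.1)&(abs(P[:,1])>.03)&(P[:,2]>.132)&(P[:,2]<.17)]
    print('lid top',np.percentile(l[:,2],[50,90,98]).round(4),'rim/lid x',np.percentile(l[:,0],[2,10]).round(4))
i=a['frame'][:,:,::-1]
cv2.imwrite('pics/f1.png',np.hstack([cv2.resize(i[180:320,230:420],(500,500),interpolation=cv2.INTER_CUBIC),cv2.resize(b['frame'][190:350,200:350,::-1],(300,500))]))
E
```

```text
tcp [-149.1    1.2  242. ] F [ 0.5  0.5 -0.8] w 0.0002 0.0 t 15.35
shift(before turn) [ 0.0616 -0.0008 -0.0236] shift(after turn) [ 0.0618 -0.0012 -0.0231] turn [-0.0027  0.0056  0.0051]
side 28 50 x [-122.3 -119.2 -115.9]
side 36 69 x [-118.7 -115.9 -113.7]
side 44 57 x [-117.3 -115.  -111.8]
side 52 55 x [-117.9 -114.7 -112.3]
side 60 61 x [-117.9 -115.4 -112.7]
side 68 58 x [-118.  -115.5 -112.9]
side 76 58 x [-117.6 -115.3 -112.3]
side 84 63 x [-116.6 -114.3 -106.9]
side 92 46 x [-114.4 -108.8 -102.5]
side 100 13 x [-115.5 -108.6 -101.3]
side 132 47 x [-122.3 -119.9 -115.7]
side 140 84 x [-122.5 -111.7 -101.3]
lid top [0.1425 0.1458 0.1471] rim/lid x [-0.0919 -0.0907]
scene 76 2 x [-115.3 -115.1 -114.9]
scene 84 4 x [-115.3 -114.  -110.8]
scene 92 17 x [-113.8 -108.9 -106.6]
scene 100 15 x [-113.5 -107.3 -105.2]
scene 132 16 x [-120.5 -110.8 -102. ]
scene 140 92 x [-120.4 -110.2 -101.3]
scene 148 3 x [-119.8 -118.9 -105.9]
lid top [0.1464 0.1488 0.1499] rim/lid x [-0.0891 -0.0873]
```

View pics/f1.png

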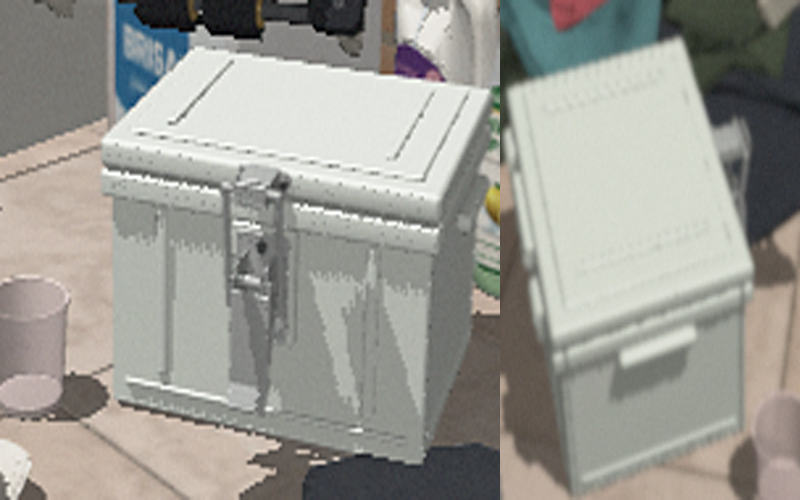

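The latch is fully home: the lever is vertical at (255,340) with x constant along its length, the bail is in the keeper at (255,185), and the lid top has come down to about 146 mm. The tub (front at -90 mm) has not moved, and the cup is in place.

```bash
python3 -c "
from plant import close_job
print(close_job())"
```

```text
the job is handed in; nothing more can be done
None
```

The tablet tub is shut and handed in: the lid is down on its seal, the bail bar is in the keeper's groove, and the lever has snapped over and lies vertical, with the tub and cup unmoved and about 15 s used; no verdict came back.

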